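# Set out the stamping place at the laundry counter

## Robot

A 7-joint arm with a two-finger parallel gripper is mounted at the origin on a cart in front of the work surface, level with it; the furniture and walls round the work are solid. World frame = base frame: x ahead of the robot, y to its left, z up, the work surface at z = 0. Lengths are in m, angles in rad, forces in N, time in s.
With the tool pointing down it reaches from about 0.4 to 0.85 m from the base axis. Payload 10.4 kg.
Tool frame: the origin (TCP) lies midway between the tips of the shut fingers; the grasp point (between the pads) lies 19 mm behind it; z points along the fingers, y is the line along which they close (so a half turn about z gives the same grasp; the last joint's range is limited). The gripper opens to 87 mm and grips with 3 to 60 N. Pads are 19 mm wide; open, the fingers measure 117 mm over their backs; the gripper's body (75 mm by 190 mm) begins 51 mm behind the grasp point.
Start: joints at [-1.152, 0.332, -0.065, 1.46, 0.022, 1.35, -0.088], TCP at [0.267, 0.565, 0.223] pointing down, gripper open.
Joint ranges: [-2.6, 2.6], [-0.5, 2.12], [-1.47, 1.34], [0.16, 2.42], [-1.27, 4.41], [0.06, 2.06], [-2.6, 2.6]. Speed limits (rad/s): [2.22, 2.22, 2.79, 2.79, 3.14, 3.14, 3.14].

## Interface

Orientations are given as a unit quaternion [x, y, z, w].
In Python, from bench import r gives the robot as it stands.
- The arm moves only by the tool arm_command, never from a script. Its arguments are lists of equal length, an entry for each row: "xyz": the shift along the world's x, y, z in m, a list of three; "rot": the turn, a rotation vector about the world's x, y, z in rad, a list of three. In form: {"xyz": [[tx, ty, tz], ...], "rot": [[ax, ay, az], ...]}. A call has 1 to 20 rows; each row is the pose to reach, as a shift and turn from the pose commanded when the call began; what a row does not reach only later rows make up. A row lasts 1/12 s, in which the tool goes at most 41.7 mm and 7.16 degrees, less where a joint would pass 70% of its speed; a pose out of reach is approached as far as the arm can. A call with a gripper value outside its range is refused whole. "grip" is the opening, from 0 (shut) to 1 (fully open), set as the call begins (left out, the last holds). The fingers move at their own pace and stop on an object; "squeeze" is the grip in N (left out, the last holds). Time passes only in rows, so rows that repeat a pose let the fingers close. It gives the time, the measured TCP pose, the force, the opening and the grip force at its end, in the units of the state.
- r.read_state(): the state, without advancing time (a new reading comes with each control period).
- r.camera(name): name is "scene" or "top" or "wrist"; returns the picture (384x512x3 uint8, red, green, blue); there is no depth.
- r.camera_model(name): a dict with "fx", "fy", "cx", "cy" (pixels), "T" (4x4, takes a point from camera to world coordinates). Camera axes: x right, y up, looking along -z (the intrinsics and any distortion apply to the point x, -y, -z); pixel columns grow to the right and rows downward; lengths in m; the calibration is good to about 2 mm. A picture is of the moment at which its call begins: read the wrist's pose just before it. camera_model takes no time and is no camera call; for the wrist camera it gives the pose at the moment of the call.
- r.close_job(): hands the job in; it is judged then, once.
Trained networks look in the newest picture that a camera, given by its name, has taken for a name from the list of things; names that differ only in an ending like _2 or _b are one class to them, and where a whole thing is asked for, a point or a joint stands for the part that bears it (a point fixed in the world has none). Each returns a list of dicts, best first, with "conf" (0 to 1); they miss things now and then, are a little off and sometimes report something else, mostly with a low value. They report only what shows in the picture. A call takes as long as a camera call. They do not tell look-alikes from the thing itself.
- r.look_for(label, camera): "at" ([x, y, z] in m, in the coordinates of the camera as it stood for that picture, good to about 4 mm: the middle of the surface that is visible of it).
- r.spot_point(label, camera): "at" ([x, y, z] in m, in the coordinates of the camera as it stood for that picture, good to about 4 mm: a listed point, or the origin of a listed thing).
The state is a dict: "time": time; "joint_positions": joint angles; "joint_vel": joint speeds; "joint_torque": joint torques, N m; "ee_pos": TCP position; "eef_rot": TCP orientation; "ft_force": force on the tool from outside, world axes, zero at the start; "torque": the same for the moment, N m; "width": finger opening in m; "grip_force": force on a finger pad.
Only numpy, scipy, OpenCV 4.12 (cv2) and the standard library are available. Lean on these libraries where they do the work, as an engineer would, in place of code of your own. Each camera call takes 0.05 s, during which the arm holds its last target. There are 200 camera calls.

## Task

Set out the stamping place for the next shift with the things that lie along the front of the counter (the similar tin and note block at the back are not meant). Lay the ink pad in front of the yellow ticket pad on the counter, on the robot's side, its middle level with the ticket pad's middle, their long sides parallel and about 4 cm between the two; stand the rubber stamp upright in the middle of the ink pad; lay the sticky-note block in the middle of the ticket pad, square with it; and set the round pin tin upright on the counter midway between the ink pad and the desk bell. The ticket pad and the bell stay where they are, and do not disturb the receipt roll, the thread spool or the chalk.

Things in the scene. Friction and masses are not known exactly. Their poses are not given: they have to be found in the camera images.
- ink_pad: ink pad, loose: flat closed tin, dark blue top and white base, 58 x 92 x 17 mm, 70 g, starts lying flat on the counter. Origin: centre of its underside; x along its short (58 mm) side, y along its long (92 mm) side, z up. Grasp across the short side. The flat top (17 mm up) carries the stamp.
- rubber_stamp: rubber stamp, loose: black knob on a small wooden foot, 67 mm high, 50 g, starts standing upright. Origin: centre of its underside, z up. Foot 26 (x) x 40 (y) x 18 mm; above it a thin stem (16 mm) to 36 mm height, then the round knob, 26 mm across, from 36 to 67 mm height. Grasp the knob.
- pin_tin: pin tin, loose: low round closed tin, teal lid on a white base, 60 mm across, 21 mm high, 50 g, starts upright. Origin: centre of its underside, z up. Not the similar one lying at the back of the counter near the wall. Grasp round the rim (the lid from 8 to 20 mm height).
- sticky_block: sticky-note block, loose: yellow square block, 51 x 51 x 18 mm, 30 g, starts lying flat on the front half of the counter (not the similar one at the back near the wall). Origin: centre of its underside; x and y along its sides, z up.
- ticket_pad: ticket pad, fixed to the counter: long flat yellow pad, 131 x 69 x 12 mm, lying crosswise to the robot. Origin: centre of its underside; x along its long (131 mm) side and to the robot's left, y along its short (69 mm) side and towards the robot, z up. An ink pad laid centred in front of it with a 40 mm gap has its centre 103.5 mm along +y.
- desk_bell: desk bell, fixed to the counter: white dome on a black base, 84 mm across, 52 mm high. Origin: centre of its underside, z up. It stands about 20 cm to the left or to the right of the place in front of the ticket pad where the ink pad goes, a little nearer the robot; the receipt roll stands on the other side. Midway between means half-way from the ink pad's centre to the bell's centre.
- receipt_roll: bystander, loose: white paper roll standing on end, 60 mm across, 57 mm high; origin: centre of its underside. Leave it (a second one at the back is fixed). Near it a fixed receipt printer, 158 mm high, stands round about x = 0.59, y = 0: carry things over it or round its front.
- thread_spool: bystander, loose: white thread spool standing on end, 29 mm across, 47 mm high; origin: centre of its underside. Leave it.
- tailor_chalk: bystander, loose: pink flat triangular piece of chalk, 40 x 44 x 8 mm; origin: centre of its underside. Leave it.
There are look-alikes about, which are no part of the job. Of the things that look like the rubber_stamp, take the one that is farthest to the robot's left at the start.

How it is judged:
By the outcome, as a careful person would: the job done as asked, in the order asked, and still so for the second after the job is handed in, with the robot touching nothing.
It also fails if it takes over 120 s, if anything falls off the work surface, if the arm or the gripper's body presses on something with over 40 N, if the wrist force passes 120 N, or if a joint passes its speed limit or range.

## Working session

There is one attempt and no reset: what is moved stays moved. The work goes in short steps, Python scripts to look and compute and a tool call to move; the robot and the scene stay as the last step left them, time stands still between calls to the robot, and variables do not carry over. Pictures are saved under pics/ and viewed, at most 14 in all, crops included, and the job is handed in when it is done.

Besides the shell and the picture viewer there is one more tool, called as a command line: name --argument value ..., lists and objects as JSON in quotes. arm_command: Moves the arm, as the interface text tells. Its arguments: {"type":"object","properties":{"xyz":{"type":"array"},"rot":{"type":"array"},"grip":{"type":"number"},"squeeze":{"type":"number"}},"required":["xyz","rot"]}

```bash
mkdir -p pics; ls; cat > h.py <<'E'
import numpy as np, cv2
from bench import r
def w(m,p):
    T=np.array(m["T"]); return (T@np.r_[p,1])[:3]
def save(im,n): cv2.imwrite("pics/"+n,im[:,:,::-1])
def pix(m,p):
    q=np.linalg.inv(np.array(m["T"]))@np.r_[p,1]
    return [m["cx"]+m["fx"]*q[0]/-q[2], m["cy"]+m["fy"]*(-q[1])/-q[2]]
def ray(m,u,v,z):
    T=np.array(m["T"]); d=T[:3,:3]@np.array([(u-m["cx"])/m["fx"],-(v-m["cy"])/m["fy"],-1.]); o=T[:3,3]
    return o+d*(z-o[2])/d[2]
E
python3 - <<'E'
from h import *
s=r.read_state(); print({k:np.round(v,3).tolist() for k,v in s.items()})
for c in ["top","scene"]:
    m=r.camera_model(c); im=r.camera(c); save(im,c+"0.png"); print(c,{k:(np.round(v,3).tolist() if not isinstance(v,str) else v) for k,v in m.items()})
    for l in "ink_pad rubber_stamp pin_tin sticky_block ticket_pad desk_bell receipt_roll thread_spool tailor_chalk".split():
        for f in (r.spot_point,):
            for d in f(l,c):
                p=w(m,d["at"]); print(c,l,round(d["conf"],2),np.round(p,3),np.round(pix(m,p)), [k for k in d if k not in("at","conf")])
E
```

```text
pics
{'time': 0.0, 'joint_positions': [-1.152, 0.333, -0.065, 1.461, 0.022, 1.35, -0.089], 'joint_vel': [0.001, 0.0, 0.0, 0.0, 0.001, -0.0, 0.001], 'joint_torque': [-0.0, -62.328, 0.024, -38.988, -0.061, 0.04, 0.0], 'ee_pos': [0.267, 0.565, 0.222], 'eef_rot': [0.219, 0.976, -0.001, -0.0], 'ft_force': [-0.462, -0.438, 0.263], 'torque': [0.041, 0.008, -0.039], 'grip_force': 0.0, 'width': 0.087}
top {'fx': 410.491, 'fy': 410.491, 'cx': 251.809, 'cy': 188.887, 'T': [[0.02, 0.988, -0.152, 0.396], [-1.0, 0.021, 0.005, 0.117], [0.009, 0.151, 0.988, 1.35], [0.0, 0.0, 0.0, 1.0]]}
top ink_pad 0.61 [ 0.432 -0.146  0.003] [329. 242.] []
top rubber_stamp 0.66 [ 0.755 -0.304  0.   ] [375. 147.] []
top rubber_stamp 0.56 [ 0.425 -0.031 -0.   ] [294. 244.] []
top pin_tin 0.69 [0.416 0.279 0.001] [199. 245.] []
top sticky_block 0.59 [ 0.429 -0.25   0.002] [361. 244.] []
top ticket_pad 0.93 [0.631 0.323 0.001] [188. 179.] []
top ticket_pad 0.25 [ 0.625  0.472 -0.002] [143. 180.] []
top desk_bell 0.75 [0.477 0.117 0.004] [249. 227.] []
top receipt_roll 0.8 [ 0.49   0.545 -0.001] [118. 220.] []
top tailo
[... 202 characters left out ...]
 0.397, 0.556], [0.0, 0.0, 0.0, 1.0]]}
scene ink_pad 0.72 [ 0.434 -0.142  0.002] [343. 190.] []
scene rubber_stamp 0.6 [ 0.76  -0.298  0.001] [291. 156.] []
scene pin_tin 0.66 [ 0.42   0.279 -0.004] [255. 245.] []
scene sticky_block 0.58 [ 0.431 -0.254 -0.003] [362. 181.] []
scene sticky_block 0.26 [ 0.47   0.116 -0.002] [282. 216.] []
scene ticket_pad 0.6 [ 0.63   0.318 -0.002] [188. 225.] []
scene desk_bell 0.85 [ 0.47   0.117 -0.004] [281. 217.] []
scene receipt_roll 0.96 [0.494 0.538 0.002] [150. 279.] []
scene receipt_roll 0.32 [ 0.422 -0.029 -0.002] [326. 204.] []
scene thread_spool 0.55 [ 0.622  0.47  -0.005] [143. 250.] []
scene tailor_chalk 0.64 [ 0.538 -0.142  0.001] [315. 182.] []
```

```bash
python3 - <<'E'
import cv2
a=cv2.imread("pics/top0.png"); cv2.imwrite("pics/t1.png",cv2.resize(a[90:300,70:420],None,fx=2.28,fy=2.28,interpolation=cv2.INTER_CUBIC))
a=cv2.imread("pics/scene0.png"); cv2.imwrite("pics/s1.png",cv2.resize(a[90:384,80:450],None,fx=2,fy=2,interpolation=cv2.INTER_CUBIC))
E
```

```text
(no output)
```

View pics/t1.png

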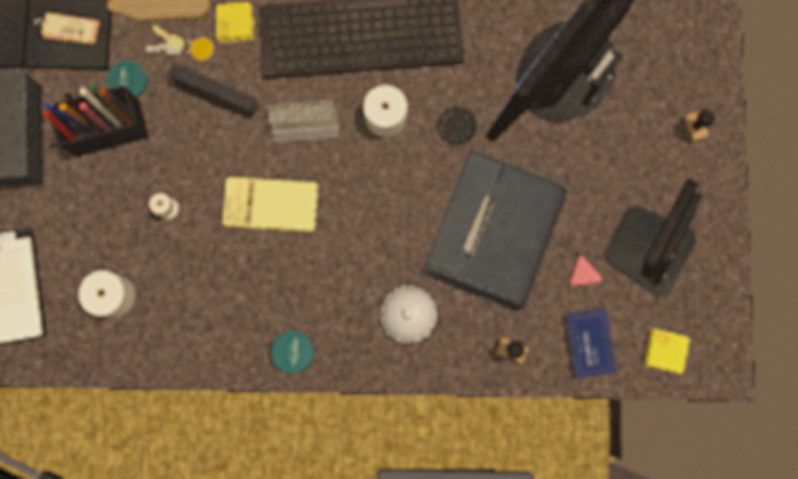

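View pics/s1.png

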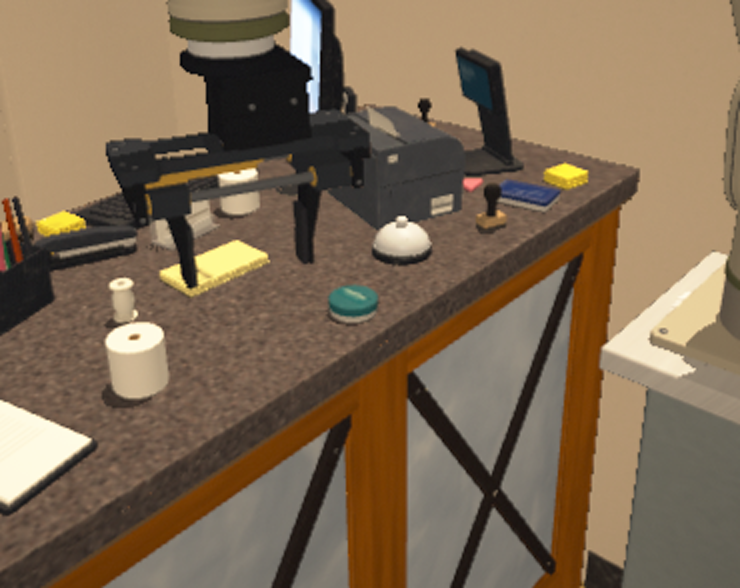

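The top view shows the front row: teal tin (crop 292,352), bell (408,314), left stamp (512,350), ink pad (591,343), sticky block (668,351), and ticket pad (270,204). The scene view agrees.

```bash
cat >> h.py <<'E'
R={"y":((22,90,120),(35,255,255)),"b":((105,90,30),(125,255,255)),"t":((80,90,30),(98,255,255))}
def seg(im,m,col,zt,near,minA=60):
    h=cv2.cvtColor(im,cv2.COLOR_RGB2HSV); k=cv2.inRange(h,*map(np.array,R[col]))
    k=cv2.morphologyEx(k,cv2.MORPH_CLOSE,np.ones((7,7)) if col!="y" else np.ones((3,3)))
    out=[]
    for c in cv2.findContours(k,cv2.RETR_EXTERNAL,cv2.CHAIN_APPROX_NONE)[0]:
        if cv2.contourArea(c)<minA: continue
        q=np.array([ray(m,u,v,zt)[:2]*1000 for u,v in c[:,0]],np.float32)
        (x,y),(a,b),an=cv2.minAreaRect(q)
        if b<a: a,b,an=b,a,an+90
        an=(an+90)%180-90
        if np.hypot(x-near[0]*1e3,y-near[1]*1e3)<80: out.append([round(float(t),1) for t in (x,y,a,b,an)])
    return out   # centre mm, short, long, angle of long side normal dir (short axis) 
E
python3 - <<'E'
from h import *
im=cv2.imread("pics/top0.png")[:,:,::-1].copy(); m=r.camera_model("top")
for n,c,z,p in [("ink","b",.017,(.432,-.146)),("tin","t",.021,(.418,.279)),("sticky","y",.018,(.43,-.25)),("ticket","y",.012,(.63,.32))]:
    print(n,seg(im,m,c,z,p,30))
print(np.round(r.camera_model("wrist")["T"],3), r.camera_model("wrist")["fx"])
E
```

```text
ink [[437.6, -145.9, 39.7, 72.0, -81.5]]
tin [[417.2, 278.8, 51.0, 51.3, 2.1]]
sticky [[429.3, -250.2, 56.4, 57.2, -12.7]]
ticket [[628.8, 320.9, 73.4, 135.9, -2.2]]
[[ 0.428 -0.866 -0.259  0.197]
 [ 0.904  0.411  0.121  0.599]
 [ 0.001 -0.286  0.958  0.383]
 [ 0.     0.     0.     1.   ]] 273.83063379808226
```

arm_command --xyz '[[0.283,-0.285,0.05],[0.283,-0.285,0.05],[0.283,-0.285,0.05],[0.283,-0.285,0.05],[0.283,-0.285,0.05],[0.283,-0.285,0.05],[0.283,-0.285,0.05],[0.283,-0.285,0.05],[0.283,-0.285,0.05],[0.283,-0.285,0.05],[0.283,-0.285,0.05],[0.283,-0.285,0.05],[0.283,-0.285,0.05],[0.283,-0.285,0.05],[0.283,-0.285,0.05],[0.283,-0.285,0.05]]' --rot '[[0,0,-1.168],[0,0,-1.168],[0,0,-1.168],[0,0,-1.168],[0,0,-1.168],[0,0,-1.168],[0,0,-1.168],[0,0,-1.168],[0,0,-1.168],[0,0,-1.168],[0,0,-1.168],[0,0,-1.168],[0,0,-1.168],[0,0,-1.168],[0,0,-1.168],[0,0,-1.168]]' --grip 1

```text
time: 2.33
ee_pos: [0.5495, 0.2811, 0.2725]
eef_rot: [0.72, 0.694, 0.0, -0.0]
ft_force: [-0.5, 0.2, -0.3]
width: 0.0871
grip_force: 0.0
```

```bash
cat >> h.py <<'E'
from scipy.spatial.transform import Rotation as Ro
def st():
    s=r.read_state(); y=Ro.from_quat(s["eef_rot"]).as_matrix()
    print("t",round(s["time"],2),"tcp",np.round(np.array(s["ee_pos"])*1e3,1),"yang",round(np.degrees(np.arctan2(y[1,1],y[0,1])),2),"zaxis",np.round(y[:,2],3),"w",round(s["width"]*1e3,1),"gf",round(s["grip_force"],1),"F",np.round(s["ft_force"],1),"j7",round(s["joint_positions"][6],2))
def nets(labels,c,m):
    for l in labels.split():
        for d in r.spot_point(l,c):
            if d["conf"]>.2: print(l,round(d["conf"],2),np.round(w(m,d["at"])*1e3,1))
E
python3 - <<'E'
from h import *
st(); m=r.camera_model("wrist"); im=r.camera("wrist"); save(im,"w1.png")
print(seg(im,m,"y",.012,(.63,.32)),seg(im,m,"t",.021,(.418,.279)))
nets("ticket_pad desk_bell pin_tin",'wrist',m)
E
```

```text
t 2.33 tcp [549.5 281.1 272.5] yang -2.12 zaxis [-0.  0. -1.] w 87.1 gf 0.0 F [-0.5  0.2 -0.3] j7 -0.52
[[630.1, 321.6, 70.1, 131.0, -3.1]] [[421.6, 281.7, 56.4, 59.3, -49.9]]
ticket_pad 0.73 [630.  320.7  -3. ]
pin_tin 0.95 [423.6 280.3  -1.7]
pin_tin 0.59 [424.6 -32.4  -0.5]
```

View pics/w1.png

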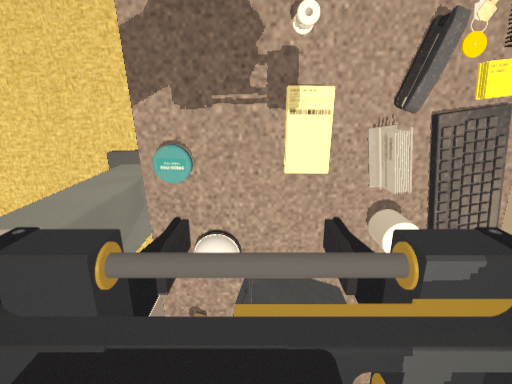

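arm_command --xyz '[[-0.115,-0.427,0],[-0.115,-0.427,0],[-0.115,-0.427,0],[-0.115,-0.427,0],[-0.115,-0.427,0],[-0.115,-0.427,0],[-0.115,-0.427,0],[-0.115,-0.427,0],[-0.115,-0.427,0],[-0.115,-0.427,0],[-0.115,-0.427,0],[-0.115,-0.427,0],[-0.115,-0.427,0],[-0.115,-0.427,0],[-0.115,-0.427,0],[-0.115,-0.427,0]]' --rot '[[0,0,-1.386],[0,0,-1.386],[0,0,-1.386],[0,0,-1.386],[0,0,-1.386],[0,0,-1.386],[0,0,-1.386],[0,0,-1.386],[0,0,-1.386],[0,0,-1.386],[0,0,-1.386],[0,0,-1.386],[0,0,-1.386],[0,0,-1.386],[0,0,-1.386],[0,0,-1.386]]'

```text
time: 3.87
ee_pos: [0.4356, -0.1458, 0.2725]
eef_rot: [0.997, 0.074, -0.0, 0.0]
ft_force: [-1.0, 0.3, -0.2]
width: 0.0872
grip_force: 0.0
```

```bash
python3 - <<'E'
from h import *
st(); m=r.camera_model("wrist"); im=r.camera("wrist"); save(im,"w2.png")
print(seg(im,m,"b",.017,(.435,-.146)),seg(im,m,"y",.018,(.43,-.25)))
nets("ink_pad sticky_block rubber_stamp desk_bell",'wrist',m)
E
```

```text
t 3.87 tcp [ 435.6 -145.8  272.5] yang -81.47 zaxis [-0. -0. -1.] w 87.2 gf 0.0 F [-1.   0.3 -0.2] j7 -1.26
[[436.4, -143.9, 54.7, 77.6, -82.6]] [[431.9, -249.2, 51.8, 56.1, -11.8]]
ink_pad 0.76 [ 438.5 -142.7   -0.9]
sticky_block 0.87 [ 431.3 -250.8   -1.3]
rubber_stamp 0.6 [425.1 -33.2  -0.5]
desk_bell 0.73 [473.4 116.2  -1.7]
```

View pics/w2.png

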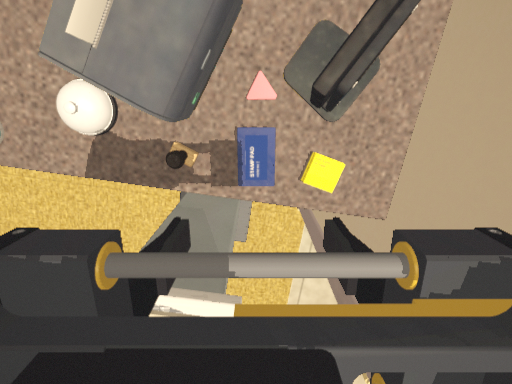

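The wrist view shows the ink pad at about (237..275, 127..186), sticky block at (323,172), stamp at (180,155) in shadow, and bell at (86,107). The blue mask missed part of the pad, so I'll refine it.

```bash
python3 - <<'E'
from h import *
im=cv2.imread("pics/w2.png")[:,:,::-1].copy(); m=r.camera_model("wrist")
for lo in [(105,60,20),(100,40,15),(110,80,15)]:
    R["b"]=(lo,(135,255,255)); print(seg(im,m,"b",.017,(.435,-.146)))
for u,v in [(237,128),(275,127),(275,186),(239,186)]: print(np.round(ray(m,u,v,.017)*1e3,1))
a=cv2.resize(im[115:200,150:350],None,fx=4,fy=4,interpolation=cv2.INTER_CUBIC); save(a,"w2c.png")
E
```

```text
[[440.4, -144.1, 56.5, 89.9, -81.4]]
[[440.4, -144.3, 56.9, 89.9, -81.4]]
[[439.3, -144.7, 55.4, 88.4, -82.7]]
[ 479.3 -110.1   17. ]
[ 489.  -165.9   17. ]
[ 398.8 -180.9   17. ]
[ 390.5 -124.5   17. ]
```

View pics/w2c.png

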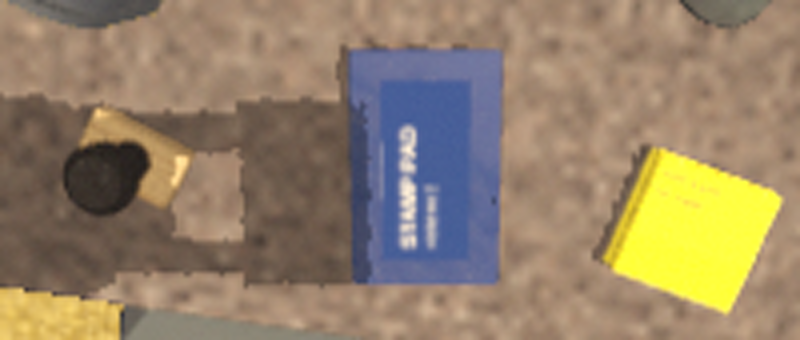

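arm_command --xyz '[[0.0044,0.0015,-0.04],[0.0044,0.0015,-0.08],[0.0044,0.0015,-0.12],[0.0044,0.0015,-0.16],[0.0044,0.0015,-0.2],[0.0044,0.0015,-0.23],[0.0044,0.0015,-0.25],[0.0044,0.0015,-0.26],[0.0044,0.0015,-0.268],[0.0044,0.0015,-0.268],[0.0044,0.0015,-0.268]]' --rot '[[0,0,0],[0,0,0],[0,0,0],[0,0,0],[0,0,0],[0,0,0],[0,0,0],[0,0,0],[0,0,0],[0,0,0],[0,0,0]]'

```text
time: 5.03
ee_pos: [0.4403, -0.1456, 0.0053]
eef_rot: [0.997, 0.073, 0.0, 0.0]
ft_force: [0.8, -0.3, -0.3]
width: 0.0867
grip_force: 0.0
```

arm_command --xyz '[[0,0,0],[0,0,0],[0,0,0],[0,0,0],[0,0,0],[0,0,0],[0,0,0],[0,0,0],[0,0,0],[0,0,0]]' --rot '[[0,0,0],[0,0,0],[0,0,0],[0,0,0],[0,0,0],[0,0,0],[0,0,0],[0,0,0],[0,0,0],[0,0,0]]' --grip 0 --squeeze 15

```text
time: 5.87
ee_pos: [0.4398, -0.1454, 0.0048]
eef_rot: [0.997, 0.073, 0.0, -0.0]
ft_force: [-1.4, 1.2, 6.1]
width: 0.0578
grip_force: 15.0
```

arm_command --xyz '[[0,0,0.01],[0,0,0.04],[0,0,0.08],[0,0,0.12],[0,0,0.16],[0,0,0.2],[0,0,0.24],[0.087,0.472,0.25],[0.087,0.472,0.25],[0.087,0.472,0.25],[0.087,0.472,0.25],[0.087,0.472,0.25],[0.087,0.472,0.25],[0.087,0.472,0.25],[0.087,0.472,0.25],[0.087,0.472,0.25],[0.087,0.472,0.25],[0.087,0.472,0.25],[0.087,0.472,0.25],[0.087,0.472,0.25]]' --rot '[[0,0,0],[0,0,0],[0,0,0],[0,0,0],[0,0,0],[0,0,0],[0,0,0],[0,0,1.372],[0,0,1.372],[0,0,1.372],[0,0,1.372],[0,0,1.372],[0,0,1.372],[0,0,1.372],[0,0,1.372],[0,0,1.372],[0,0,1.372],[0,0,1.372],[0,0,1.372],[0,0,1.372]]'

```text
time: 7.53
ee_pos: [0.5251, 0.3323, 0.2537]
eef_rot: [0.723, 0.691, -0.0, -0.0]
ft_force: [0.2, 0.3, -1.2]
width: 0.0581
grip_force: 15.0
```

```bash
python3 - <<'E'
from h import *
R["b"]=((105,60,20),(135,255,255))
st(); m=r.camera_model("wrist"); im=r.camera("wrist"); save(im,"w3.png")
z=r.read_state()["ee_pos"][2]
print(seg(im,m,"b",z-.005+.017,(.527,.327)),seg(im,m,"y",.012,(.63,.32)))
E
```

```text
t 7.53 tcp [525.1 332.3 253.7] yang -2.63 zaxis [-0.001 -0.    -1.   ] w 58.1 gf 15.0 F [ 0.2  0.3 -1.2] j7 -0.61
[[524.5, 299.5, 17.9, 56.2, 87.3], [526.9, 352.8, 50.9, 56.9, 87.3]] [[629.7, 352.4, 68.1, 68.6, -2.7]]
```

View pics/w3.png

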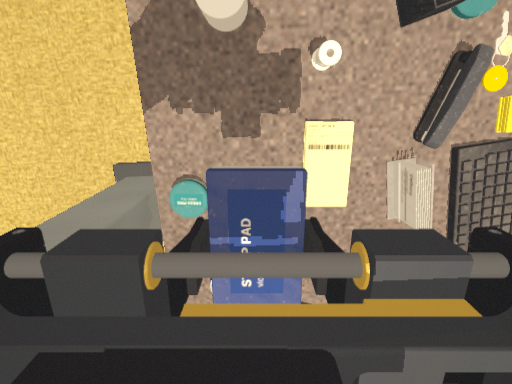

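arm_command --xyz '[[0,0,0],[0,0,0],[0,0,-0.04],[0,0,-0.08],[0,0,-0.12],[0,0,-0.16],[0,0,-0.19],[0,0,-0.21],[0,0,-0.225],[0,0,-0.23],[0,0,-0.23],[0,0,-0.23],[0,0,-0.23]]' --rot '[[0,0,0],[0,0,0],[0,0,0],[0,0,0],[0,0,0],[0,0,0],[0,0,0],[0,0,0],[0,0,0],[0,0,0],[0,0,0],[0,0,0],[0,0,0]]'

```text
time: 8.67
ee_pos: [0.5276, 0.3267, 0.0263]
eef_rot: [0.726, 0.688, 0.001, 0.0]
ft_force: [-1.0, 0.8, -0.9]
width: 0.0578
grip_force: 15.0
```

```bash
python3 - <<'E'
from h import *
st()
E
```

```text
t 8.67 tcp [527.6 326.7  26.3] yang -3.07 zaxis [ 0.002  0.001 -1.   ] w 57.8 gf 15.0 F [-1.   0.8 -0.9] j7 -0.57
```

arm_command --xyz '[[-0.001,0,-0.01],[-0.001,0,-0.016],[-0.001,0,-0.02],[-0.001,0,-0.0212],[-0.001,0,-0.0212],[-0.001,0,-0.0212],[-0.001,0,-0.0212]]' --rot '[[0,0,0.003],[0,0,0.003],[0,0,0.003],[0,0,0.003],[0,0,0.003],[0,0,0.003],[0,0,0.003]]'

```text
time: 9.25
ee_pos: [0.5252, 0.3266, 0.0038]
eef_rot: [0.725, 0.689, -0.0, -0.0]
ft_force: [-4.2, -1.8, 9.6]
width: 0.0578
grip_force: 15.0
```

arm_command --xyz '[[0,0,0],[0,0,0],[0,0,0],[0,0,0],[0,0,0],[0,0,0],[0,0,0.02],[0,0,0.05],[0,0,0.09],[0,0,0.13],[0,0,0.17],[0,0,0.21],[0,-0.04,0.25],[0,-0.07,0.25],[0,-0.07,0.25],[0,-0.07,0.25],[0,-0.07,0.25],[0,-0.07,0.25]]' --rot '[[0,0,0],[0,0,0],[0,0,0],[0,0,0],[0,0,0],[0,0,0],[0,0,0],[0,0,0],[0,0,0],[0,0,0],[0,0,0],[0,0,0],[0,0,0],[0,0,0],[0,0,0],[0,0,0],[0,0,0],[0,0,0]]' --grip 0.85

```text
time: 10.75
ee_pos: [0.525, 0.2576, 0.2525]
eef_rot: [0.724, 0.69, -0.001, -0.0]
ft_force: [-0.3, -0.2, 0.6]
width: 0.0741
grip_force: 0.0
```

```bash
python3 - <<'E'
from h import *
R["b"]=((105,60,20),(135,255,255))
st(); m=r.camera_model("wrist"); im=r.camera("wrist"); save(im,"w4.png")
print(seg(im,m,"b",.017,(.527,.327)),seg(im,m,"y",.012,(.63,.32)),seg(im,m,"t",.021,(.42,.28)))
nets("ink_pad ticket_pad",'wrist',m)
E
```

```text
t 10.75 tcp [525.  257.6 252.5] yang -2.78 zaxis [-0.001 -0.    -1.   ] w 74.1 gf 0.0 F [-0.3 -0.2  0.6] j7 -0.52
[[526.4, 326.5, 56.9, 89.0, -2.8]] [[629.6, 321.8, 70.2, 129.8, -2.6]] [[421.2, 281.0, 56.8, 58.3, -50.7]]
ink_pad 0.89 [527.8 323.4   3.5]
ticket_pad 0.83 [ 6.334e+02  3.193e+02 -1.000e-01]
```

View pics/w4.png

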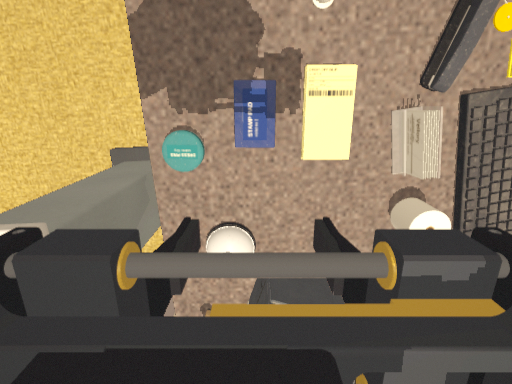

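The ink pad landed at (526.4, 326.5) at -2.8°, within 1 mm of the target. Next is the stamp.

arm_command --xyz '[[-0.1,-0.29,0],[-0.1,-0.29,0],[-0.1,-0.29,0],[-0.1,-0.29,0],[-0.1,-0.29,0],[-0.1,-0.29,0],[-0.1,-0.29,0],[-0.1,-0.29,0],[-0.1,-0.29,0],[-0.1,-0.29,0],[-0.1,-0.29,0],[-0.1,-0.29,0],[-0.1,-0.29,0],[-0.1,-0.29,0],[-0.1,-0.29,0],[-0.1,-0.29,0],[-0.1,-0.29,0],[-0.1,-0.29,0]]' --rot '[[0,0,1.62],[0,0,1.62],[0,0,1.62],[0,0,1.62],[0,0,1.62],[0,0,1.62],[0,0,1.62],[0,0,1.62],[0,0,1.62],[0,0,1.62],[0,0,1.62],[0,0,1.62],[0,0,1.62],[0,0,1.62],[0,0,1.62],[0,0,1.62],[0,0,1.62],[0,0,1.62]]' --grip 0.8

```text
time: 12.4
ee_pos: [0.4256, -0.0335, 0.2533]
eef_rot: [0.001, 1.0, -0.0, -0.0]
ft_force: [-0.7, 0.2, 0.6]
width: 0.0692
grip_force: 0.0
```

```bash
python3 - <<'E'
from h import *
st(); m=r.camera_model("wrist"); im=r.camera("wrist"); save(im,"w5.png")
nets("rubber_stamp desk_bell",'wrist',m)
u,v=map(int,pix(m,[.425,-.033,.04])); print(u,v)
v0=max(0,v-60);u0=max(0,u-90); save(cv2.resize(im[v0:v0+120,u0:u0+180],None,fx=4,fy=4,interpolation=cv2.INTER_CUBIC),"w5c.png"); print(u0,v0)
mt=r.camera_model("top")
for u,v in [(425,270),(522,305),(565,185)]: print(ray(mt,u/2.28+70,v/2.28+90,.158)[:2])
E
```

```text
t 12.4 tcp [425.6 -33.5 253.3] yang 89.84 zaxis [-0. -0. -1.] w 69.2 gf 0.0 F [-0.7  0.2  0.6] j7 1.44
rubber_stamp 0.59 [428.  -31.6  -2.8]
desk_bell 0.52 [ 428.6 -250.7   -2.9]
256 163
166 103
[0.52113389 0.09612317]
[ 0.47899133 -0.02819236]
[ 0.6358397  -0.08365862]
```

View pics/w5c.png

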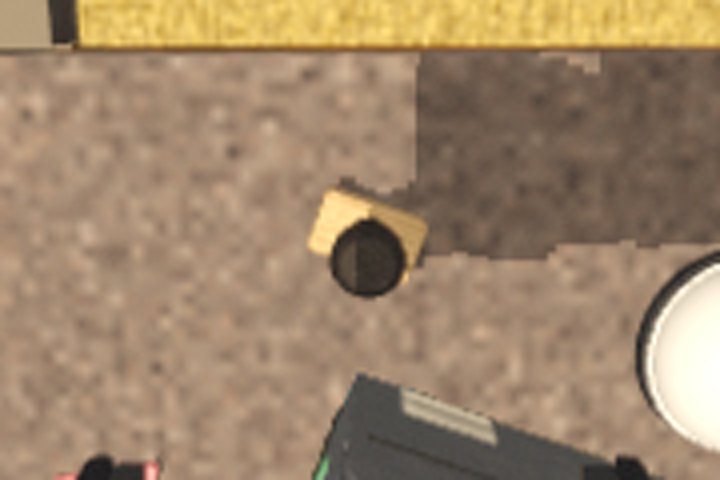

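```bash
python3 - <<'E'
from h import *
m=r.camera_model("wrist")
P=lambda u,v,z: np.round(ray(m,166+u/4,103+v/4,z)*1e3,1)
print(P(368,258,.055),P(368,258,.06),P(368,234,.018))
a,b,c,d=[P(*q,.018) for q in [(333,188),(428,225),(405,283),(307,240)]]
for p,q in [(a,b),(d,a),(b,c)]: e=q-p; print(np.hypot(*e[:2]),np.degrees(np.arctan2(e[1],e[0])))
E
```

```text
[427.1 -30.4  55. ] [426.  -30.4  60. ] [426.3 -30.1  18. ]
37.213572792732485 68.39872465807454
21.46741717114564 152.8381393716928
23.291200054956388 -20.613628898198602
```

arm_command --xyz '[[0.001,0.003,-0.04],[0.001,0.003,-0.08],[0.001,0.003,-0.12],[0.001,0.003,-0.16],[0.001,0.003,-0.19],[0.001,0.003,-0.21],[0.001,0.003,-0.221],[0.001,0.003,-0.221],[0.001,0.003,-0.221],[0.001,0.003,-0.221]]' --rot '[[0,0,0],[0,0,0],[0,0,0],[0,0,0],[0,0,0],[0,0,0],[0,0,0],[0,0,0],[0,0,0],[0,0,0]]'

```text
time: 13.38
ee_pos: [0.4273, -0.0305, 0.0332]
eef_rot: [0.0, 1.0, 0.0, 0.001]
ft_force: [-0.3, 0.4, 0.5]
width: 0.0697
grip_force: 0.0
```

arm_command --xyz '[[0,0,0],[0,0,0],[0,0,0],[0,0,0],[0,0,0],[0,0,0],[0,0,0],[0,0,0],[0,0,0],[0,0,0]]' --rot '[[0,0,0],[0,0,0],[0,0,0],[0,0,0],[0,0,0],[0,0,0],[0,0,0],[0,0,0],[0,0,0],[0,0,0]]' --grip 0 --squeeze 12

```text
time: 14.22
ee_pos: [0.4267, -0.0306, 0.0324]
eef_rot: [0.0, 1.0, -0.0, 0.0]
ft_force: [0.1, -0.6, 0.3]
width: 0.0237
grip_force: 11.9
```

```bash
python3 - <<'E'
from h import *
st()
E
```

```text
t 14.22 tcp [426.7 -30.6  32.4] yang 89.95 zaxis [ 0. -0. -1.] w 23.7 gf 11.9 F [ 0.1 -0.6  0.3] j7 1.63
```

arm_command --xyz '[[0,0,0.01],[0,0,0.04],[0,0,0.08],[0,0,0.12],[0,0,0.16],[0,0,0.2],[0.1,0.357,0.2],[0.1,0.357,0.2],[0.1,0.357,0.2],[0.1,0.357,0.2],[0.1,0.357,0.2],[0.1,0.357,0.2],[0.1,0.357,0.2],[0.1,0.357,0.2],[0.1,0.357,0.2],[0.1,0.357,0.2],[0.1,0.357,0.2],[0.1,0.357,0.2],[0.1,0.357,0.2],[0.1,0.357,0.2]]' --rot '[[0,0,0],[0,0,0],[0,0,0],[0,0,0],[0,0,0],[0,0,0],[0,0,0.31],[0,0,0.31],[0,0,0.31],[0,0,0.31],[0,0,0.31],[0,0,0.31],[0,0,0.31],[0,0,0.31],[0,0,0.31],[0,0,0.31],[0,0,0.31],[0,0,0.31],[0,0,0.31],[0,0,0.31]]'

```text
time: 15.88
ee_pos: [0.5269, 0.3251, 0.2332]
eef_rot: [-0.153, 0.988, 0.0, 0.0]
ft_force: [-0.3, -1.0, -0.7]
width: 0.0235
grip_force: 12.0
```

```bash
python3 - <<'E'
from h import *
st(); m=r.camera_model("wrist"); im=r.camera("wrist"); p=np.array(r.read_state()["ee_pos"]); off=p[2]-.0324
u,v=map(int,pix(m,p)); print(u,v,np.round(p,4))
v0=max(0,v-90);u0=max(0,u-90); save(cv2.resize(im[v0:v0+135,u0:u0+180],None,fx=4,fy=4,interpolation=cv2.INTER_CUBIC),"w6c.png"); print(u0,v0)
E
```

```text
t 15.88 tcp [526.9 325.1 233.2] yang 107.6 zaxis [ 0.001  0.    -1.   ] w 23.5 gf 12.0 F [-0.3 -1.  -0.7] j7 1.35
256 231 [0.5268 0.3253 0.2331]
166 141
```

View pics/w6c.png

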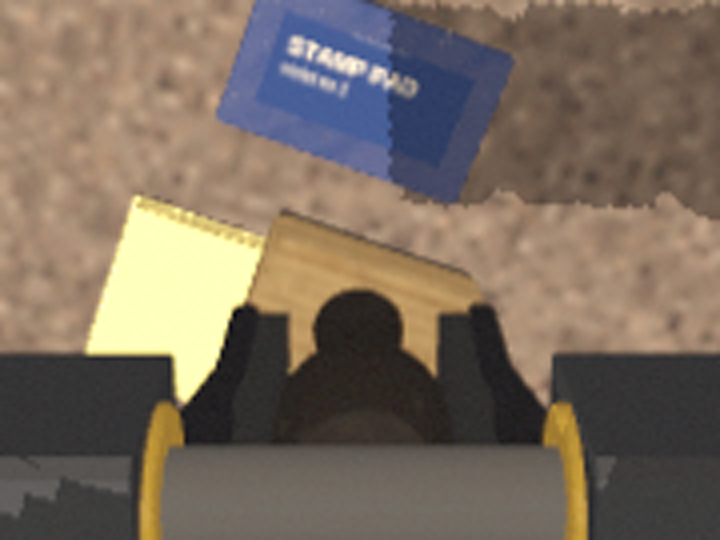

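```bash
python3 - <<'E'
from h import *
m=r.camera_model("wrist"); st()
P=lambda u,v,z: ray(m,166+u/4,141+v/4,z)[:2]*1e3
z=.2331-.0324+.018
a,b=P(285,212,z),P(475,274,z); d=b-a; print(np.hypot(*d),np.degrees(np.arctan2(d[1],d[0]))); n=np.array([d[1],-d[0]])/np.hypot(*d); 
print((a+b)/2+13*n,(a+b)/2-13*n)
E
```

```text
t 15.93 tcp [526.8 325.3 233.1] yang 107.62 zaxis [ 0.     0.001 -1.   ] w 24.1 gf 12.0 F [ 0.7 -0.7 -0.5] j7 1.35
34.144768758592484 88.49916602887082
[524.32237543 323.95148198] [498.33129489 324.63246095]
```

arm_command --xyz '[[0,0.001,-0.04],[0,0.001,-0.08],[0,0.001,-0.12],[0,0.001,-0.15],[0,0.001,-0.165],[0,0.001,-0.175],[0,0.001,-0.18],[0,0.001,-0.183],[0,0.001,-0.1835],[0,0.001,-0.1835],[0,0.001,-0.1835],[0,0.001,-0.1835]]' --rot '[[0,0,-0.015],[0,0,-0.015],[0,0,-0.015],[0,0,-0.015],[0,0,-0.015],[0,0,-0.015],[0,0,-0.015],[0,0,-0.015],[0,0,-0.015],[0,0,-0.015],[0,0,-0.015],[0,0,-0.015]]'

```text
time: 16.93
ee_pos: [0.527, 0.3279, 0.0498]
eef_rot: [-0.147, 0.989, 0.0, 0.001]
ft_force: [-0.3, -0.1, -0.5]
width: 0.0235
grip_force: 12.0
```

```bash
python3 - <<'E'
from h import *
st()
E
```

```text
t 16.93 tcp [527.  327.9  49.8] yang 106.86 zaxis [ 0.001  0.001 -1.   ] w 23.5 gf 12.0 F [-0.3 -0.1 -0.5] j7 1.39
```

arm_command --xyz '[[-0.0005,-0.0012,0],[-0.0005,-0.0012,-0.0007],[-0.0005,-0.0012,-0.0007],[-0.0005,-0.0012,-0.0007]]' --rot '[[0,0,0],[0,0,0],[0,0,0],[0,0,0]]'

```text
time: 17.27
ee_pos: [0.527, 0.3268, 0.0493]
eef_rot: [-0.147, 0.989, 0.001, 0.001]
ft_force: [-0.3, 0.9, 5.8]
width: 0.0239
grip_force: 11.7
```

arm_command --xyz '[[0,0,0],[0,0,0],[0,0,0],[0,0,0],[0,0,0],[0,0,0],[0,0,0.02],[0,0,0.05],[0,0,0.09],[0,0,0.13],[0,0,0.17],[0,0,0.2],[0.03,0,0.2],[0.03,0,0.2],[0.03,0,0.2]]' --rot '[[0,0,0],[0,0,0],[0,0,0],[0,0,0],[0,0,0],[0,0,0],[0,0,0],[0,0,0],[0,0,0],[0,0,0],[0,0,0],[0,0,0],[0,0,0],[0,0,0],[0,0,0]]' --grip 0.8

```text
time: 18.52
ee_pos: [0.5569, 0.3258, 0.2481]
eef_rot: [-0.146, 0.989, -0.0, 0.0]
ft_force: [-0.2, 0.7, -0.8]
width: 0.0696
grip_force: 0.0
```

```bash
python3 - <<'E'
from h import *
R["b"]=((105,60,20),(135,255,255))
st(); m=r.camera_model("wrist"); im=r.camera("wrist"); p=np.array([.5265,.3265,.03])
print(seg(im,m,"b",.017,(.527,.327)))
u,v=map(int,pix(m,p)); print(u,v)
v0=max(0,v-65);u0=max(0,u-90); save(cv2.resize(im[v0:v0+130,u0:u0+180],None,fx=4,fy=4,interpolation=cv2.INTER_CUBIC),"w7c.png"); print(u0,v0)
E
```

```text
t 18.52 tcp [556.9 325.8 248.1] yang 106.78 zaxis [ 0. -0. -1.] w 69.6 gf 0.0 F [-0.2  0.7 -0.8] j7 1.38
[[525.8, 325.9, 57.1, 90.7, -2.8]]
262 142
172 77
```

View pics/w7c.png

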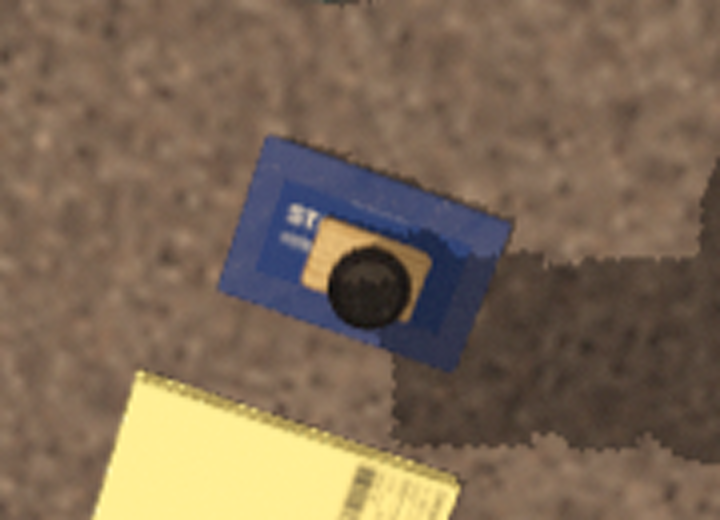

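```bash
python3 - <<'E'
from h import *
m=r.camera_model("wrist")
P=lambda u,v,z: ray(m,172+u/4,77+v/4,z)[:2]*1e3
print(P(367,267,.035),P(368,288,.017+.057),P(364,254,.017))
E
```

```text
[525.99295193 327.98553879] [527.40082969 327.67754626] [524.04223749 326.75799417]
```

The stamp stands upright, within 2 mm of the pad's middle. Next is the sticky block.

arm_command --xyz '[[-0.125,-0.575,0.01],[-0.125,-0.575,0.01],[-0.125,-0.575,0.01],[-0.125,-0.575,0.01],[-0.125,-0.575,0.01],[-0.125,-0.575,0.01],[-0.125,-0.575,0.01],[-0.125,-0.575,0.01],[-0.125,-0.575,0.01],[-0.125,-0.575,0.01],[-0.125,-0.575,0.01],[-0.125,-0.575,0.01],[-0.125,-0.575,0.01],[-0.125,-0.575,0.01],[-0.125,-0.575,0.01],[-0.125,-0.575,0.01],[-0.125,-0.575,0.01],[-0.125,-0.575,0.01],[-0.125,-0.575,0.01]]' --rot '[[0,0,-0.5],[0,0,-0.5],[0,0,-0.5],[0,0,-0.5],[0,0,-0.5],[0,0,-0.5],[0,0,-0.5],[0,0,-0.5],[0,0,-0.5],[0,0,-0.5],[0,0,-0.5],[0,0,-0.5],[0,0,-0.5],[0,0,-0.5],[0,0,-0.5],[0,0,-0.5],[0,0,-0.5],[0,0,-0.5],[0,0,-0.5]]' --grip 1

```text
time: 20.15
ee_pos: [0.4316, -0.2471, 0.2579]
eef_rot: [0.101, 0.995, 0.0, -0.0]
ft_force: [-0.1, -0.6, 0.2]
width: 0.087
grip_force: 0.0
```

```bash
python3 - <<'E'
from h import *
st(); m=r.camera_model("wrist"); im=r.camera("wrist"); save(im,"w8.png")
print(seg(im,m,"y",.018,(.43,-.25)))
h=cv2.cvtColor(im,cv2.COLOR_RGB2HSV)
for V in (170,200,225): R["y"]=((22,90,V),(35,255,255)); print(V,seg(im,m,"y",.018,(.43,-.25)))
E
```

```text
t 20.15 tcp [ 431.6 -247.1  257.9] yang 78.37 zaxis [-0.     0.001 -1.   ] w 87.0 gf 0.0 F [-0.1 -0.6  0.2] j7 1.81
[[429.2, -251.9, 51.2, 52.5, 78.3]]
170 [[429.2, -252.0, 51.2, 52.5, 78.3]]
200 [[429.2, -252.0, 51.0, 52.5, 78.3]]
225 [[429.2, -251.9, 50.7, 52.5, 78.3]]
```

View pics/w8.png

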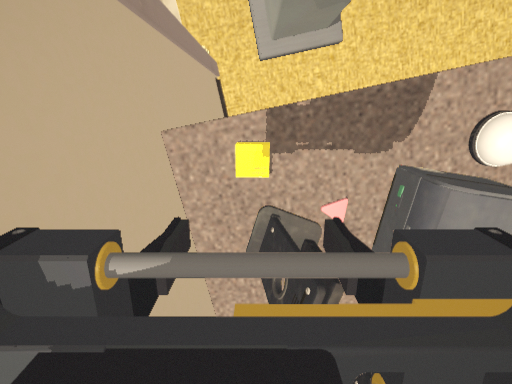

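```bash
python3 - <<'E'
from h import *
m=r.camera_model("wrist"); t=r.camera_model("top")
f=lambda u,v,z:(ray(t,u/2.28+70,v/2.28+90,z)[:2]*1e3).round()
print("edge top",f(750,200,0),f(752,395,0)); print("edge wrist",ray(m,165,130,0)[:2],ray(m,200,250,0)[:2])
print("base",ray(m,270,207,0)[:2],ray(m,247,250,0)[:2],f(605,265,0),f(660,295,0))
print("screen",[f(650,278,z) for z in (.05,.1,.15,.2)],[f(690,182,z) for z in (.1,.2,.25)])
E
```

```text
edge top [ 651. -382.] [ 369. -376.]
edge wrist [ 0.36171846 -0.37143984] [ 0.56743955 -0.37254446]
base [ 0.51473498 -0.24040393] [ 0.58382088 -0.29378244] [ 551. -168.] [ 509. -247.]
screen [array([ 528., -220.]), array([ 523., -207.]), array([ 518., -194.]), array([ 513., -181.])] [array([ 655., -264.]), array([ 635., -234.]), array([ 624., -218.])]
```

arm_command --xyz '[[-0.002,-0.0045,-0.04],[-0.002,-0.0045,-0.08],[-0.002,-0.0045,-0.12],[-0.002,-0.0045,-0.16],[-0.002,-0.0045,-0.2],[-0.002,-0.0045,-0.23],[-0.002,-0.0045,-0.245],[-0.002,-0.0045,-0.254],[-0.002,-0.0045,-0.254],[-0.002,-0.0045,-0.254]]' --rot '[[0,0,0],[0,0,0],[0,0,0],[0,0,0],[0,0,0],[0,0,0],[0,0,0],[0,0,0],[0,0,0],[0,0,0]]'

```text
time: 21.03
ee_pos: [0.4296, -0.2531, 0.0047]
eef_rot: [0.102, 0.995, -0.0, 0.0]
ft_force: [-0.1, -0.4, 0.5]
width: 0.0871
grip_force: 0.0
```

arm_command --xyz '[[0,0,0],[0,0,0],[0,0,0],[0,0,0],[0,0,0],[0,0,0],[0,0,0],[0,0,0],[0,0,0],[0,0,0]]' --rot '[[0,0,0],[0,0,0],[0,0,0],[0,0,0],[0,0,0],[0,0,0],[0,0,0],[0,0,0],[0,0,0],[0,0,0]]' --grip 0 --squeeze 10

```text
time: 21.87
ee_pos: [0.4292, -0.2532, 0.0043]
eef_rot: [0.103, 0.995, 0.0, 0.0]
ft_force: [-1.2, 0.3, 4.9]
width: 0.05
grip_force: 10.0
```

```bash
python3 - <<'E'
from h import *
st()
E
```

```text
t 21.87 tcp [ 429.2 -253.2    4.3] yang 78.21 zaxis [ 0.  0. -1.] w 50.0 gf 10.0 F [-1.2  0.3  4.9] j7 2.17
```

arm_command --xyz '[[0,0,0.01],[0,0,0.04],[0,0,0.08],[0,0,0.12],[0,0,0.16],[0,0,0.2],[0,0.02,0.24],[0,0.06,0.256],[0,0.1,0.256],[0,0.14,0.256],[0,0.18,0.256],[0,0.22,0.256],[0.2,0.575,0.256],[0.2,0.575,0.256],[0.2,0.575,0.256],[0.2,0.575,0.256],[0.2,0.575,0.256],[0.2,0.575,0.256],[0.2,0.575,0.256],[0.2,0.575,0.256]]' --rot '[[0,0,0],[0,0,0],[0,0,0],[0,0,0],[0,0,0],[0,0,0],[0,0,0],[0,0,0],[0,0,0],[0,0,0],[0,0,0],[0,0,0],[0,0,0.159],[0,0,0.159],[0,0,0.159],[0,0,0.159],[0,0,0.159],[0,0,0.159],[0,0,0.159],[0,0,0.159]]'

```text
time: 23.53
ee_pos: [0.5934, 0.2588, 0.2605]
eef_rot: [0.023, 1.0, -0.0, 0.0]
ft_force: [0.1, 0.0, 1.0]
width: 0.05
grip_force: 10.0
```

arm_command --xyz '[[0,0,0],[0,0,0],[0,0,0],[0,0,0],[0,0,0]]' --rot '[[0,0,0],[0,0,0],[0,0,0],[0,0,0],[0,0,0]]'

```text
time: 23.95
ee_pos: [0.5928, 0.2558, 0.2613]
eef_rot: [0.024, 1.0, 0.0, 0.0]
ft_force: [0.2, -0.1, -0.7]
width: 0.0499
grip_force: 10.0
```

```bash
python3 - <<'E'
from h import *
st()
E
```

```text
t 23.95 tcp [592.8 255.8 261.3] yang 87.21 zaxis [ 0.001  0.001 -1.   ] w 49.9 gf 10.0 F [ 0.2 -0.1 -0.7] j7 1.2
```

arm_command --xyz '[[0.018,0.033,0],[0.037,0.066,-0.01],[0.037,0.066,-0.05],[0.037,0.066,-0.09],[0.037,0.066,-0.13],[0.037,0.066,-0.17],[0.037,0.066,-0.2],[0.037,0.066,-0.215],[0.037,0.066,-0.22],[0.037,0.066,-0.22],[0.037,0.066,-0.22],[0.037,0.066,-0.22]]' --rot '[[0,0,0],[0,0,0],[0,0,0],[0,0,0],[0,0,0],[0,0,0],[0,0,0],[0,0,0],[0,0,0],[0,0,0],[0,0,0],[0,0,0]]'

```text
time: 24.95
ee_pos: [0.6312, 0.3238, 0.043]
eef_rot: [0.023, 1.0, 0.001, 0.002]
ft_force: [-0.1, 0.0, -0.7]
width: 0.0495
grip_force: 10.0
```

```bash
python3 - <<'E'
from h import *
st()
E
```

```text
t 24.95 tcp [631.2 323.8  43. ] yang 87.31 zaxis [ 0.003  0.002 -1.   ] w 49.5 gf 10.0 F [-0.1  0.  -0.7] j7 1.21
```

arm_command --xyz '[[-0.0012,-0.0018,-0.01],[-0.0012,-0.0018,-0.018],[-0.0012,-0.0018,-0.0235],[-0.0012,-0.0018,-0.0245],[-0.0012,-0.0018,-0.0245],[-0.0012,-0.0018,-0.0245]]' --rot '[[0,0,0],[0,0,0],[0,0,0],[0,0,0],[0,0,0],[0,0,0]]'

```text
time: 25.45
ee_pos: [0.6284, 0.3213, 0.0152]
eef_rot: [0.023, 1.0, -0.0, -0.0]
ft_force: [-0.8, 0.0, -0.4]
width: 0.0498
grip_force: 10.0
```

```bash
python3 - <<'E'
from h import *
st()
E
```

```text
t 25.45 tcp [628.4 321.3  15.2] yang 87.31 zaxis [-0. -0. -1.] w 49.8 gf 10.0 F [-0.8  0.  -0.4] j7 1.22
```

arm_command --xyz '[[0.001,0,0],[0.001,0,-0.0005],[0.001,0,-0.0005]]' --rot '[[0,0,0],[0,0,0],[0,0,0]]'

```text
time: 25.7
ee_pos: [0.6296, 0.3214, 0.0151]
eef_rot: [0.023, 1.0, 0.0, 0.0]
ft_force: [-0.2, 0.2, -0.2]
width: 0.0496
grip_force: 10.0
```

arm_command --xyz '[[0,0,0],[0,0,0],[0,0,0],[0,0,0],[0,0,0],[0,0,0],[0,0,0.02],[0,0,0.05],[0,0,0.09],[0,0,0.13],[0,0,0.17],[0,0,0.21],[0,-0.03,0.23],[0,-0.03,0.23],[0,-0.03,0.23]]' --rot '[[0,0,0],[0,0,0],[0,0,0],[0,0,0],[0,0,0],[0,0,0],[0,0,0],[0,0,0],[0,0,0],[0,0,0],[0,0,0],[0,0,0],[0,0,0],[0,0,0],[0,0,0]]' --grip 0.85

```text
time: 26.95
ee_pos: [0.6308, 0.2895, 0.2474]
eef_rot: [0.025, 1.0, 0.001, 0.002]
ft_force: [-0.7, 1.4, -0.2]
width: 0.074
grip_force: 0.0
```

```bash
python3 - <<'E'
from h import *
R["b"]=((105,60,20),(135,255,255))
st(); m=r.camera_model("wrist"); im=r.camera("wrist"); save(im,"w9.png")
h=cv2.cvtColor(im,cv2.COLOR_RGB2HSV)
for p in [(.63,.321,.03),(.63,.285,.012),(.63,.36,.012)]:
    u,v=map(int,pix(m,p)); print(u,v,h[v,u])
R["y"]=((22,190,120),(35,255,255)); print("sticky",seg(im,m,"y",.03,(.63,.32)))
R["y"]=((22,70,120),(35,255,255)); print("ticket",seg(im,m,"y",.012,(.63,.32)))
print("ink",seg(im,m,"b",.017,(.527,.327)),seg(im,m,"t",.021,(.42,.28)))
nets("desk_bell","wrist",m)
E
```

```text
t 26.95 tcp [630.8 289.5 247.4] yang 87.15 zaxis [ 0.003  0.001 -1.   ] w 74.0 gf 0.0 F [-0.7  1.4 -0.2] j7 1.2
277 161 [ 26 205 238]
252 160 [ 30  60 255]
303 157 [ 28  92 255]
sticky [[629.4, 322.6, 47.5, 49.8, 87.4]]
ticket [[630.7, 320.8, 71.2, 130.1, -2.7]]
ink [[526.9, 325.8, 55.1, 90.2, -2.9]] [[440.4, 279.3, 22.6, 56.2, -2.8]]
desk_bell 0.94 [474.6 114.6  -3.6]
```

View pics/w9.png

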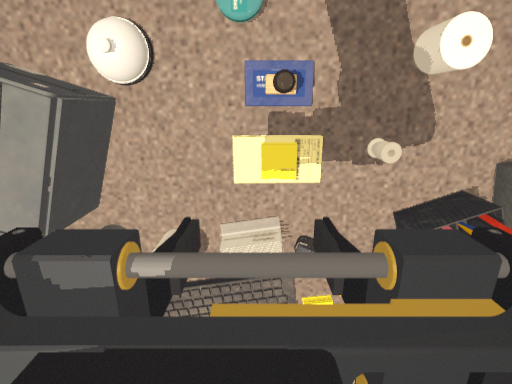

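The sticky block is centred and square on the ticket pad, and the stamp still stands on the ink pad. Last is the tin.

arm_command --xyz '[[-0.2095,-0.0085,0],[-0.2095,-0.0085,0],[-0.2095,-0.0085,0],[-0.2095,-0.0085,0],[-0.2095,-0.0085,0],[-0.2095,-0.0085,0],[-0.2095,-0.0085,0],[-0.2095,-0.0085,0],[-0.2095,-0.0085,0],[-0.2095,-0.0085,0],[-0.2095,-0.0085,0]]' --rot '[[0,0,0.576],[0,0,0.576],[0,0,0.576],[0,0,0.576],[0,0,0.576],[0,0,0.576],[0,0,0.576],[0,0,0.576],[0,0,0.576],[0,0,0.576],[0,0,0.576]]' --grip 1

```text
time: 27.97
ee_pos: [0.4209, 0.2827, 0.2447]
eef_rot: [-0.261, 0.965, -0.001, -0.0]
ft_force: [1.3, -0.6, 0.4]
width: 0.0871
grip_force: 0.0
```

```bash
python3 - <<'E'
from h import *
st(); m=r.camera_model("wrist"); im=r.camera("wrist"); save(im,"w10.png")
for lo in (90,60): 
    R["t"]=((78,lo,25),(100,255,255)); print(seg(im,m,"t",.020,(.42,.28)))
nets("desk_bell pin_tin","wrist",m)
E
```

```text
t 27.97 tcp [420.9 282.7 244.7] yang 120.24 zaxis [-0.    -0.001 -1.   ] w 87.1 gf 0.0 F [ 1.3 -0.6  0.4] j7 1.44
[[418.2, 278.9, 57.3, 57.7, -59.8]]
[[418.2, 278.9, 57.3, 57.7, -59.8]]
desk_bell 0.58 [476.5 113.4  -6.4]
```

arm_command --xyz '[[-0.001,-0.002,-0.04],[-0.001,-0.002,-0.08],[-0.001,-0.002,-0.12],[-0.001,-0.002,-0.16],[-0.001,-0.002,-0.2],[-0.001,-0.002,-0.225],[-0.001,-0.002,-0.236],[-0.001,-0.002,-0.241],[-0.001,-0.002,-0.241],[-0.001,-0.002,-0.241]]' --rot '[[0,0,0],[0,0,0],[0,0,0],[0,0,0],[0,0,0],[0,0,0],[0,0,0],[0,0,0],[0,0,0],[0,0,0]]'

```text
time: 28.95
ee_pos: [0.4201, 0.2816, 0.0056]
eef_rot: [-0.261, 0.965, 0.001, 0.001]
ft_force: [0.4, -0.4, 0.0]
width: 0.087
grip_force: 0.0
```

arm_command --xyz '[[0,0,0],[0,0,0],[0,0,0],[0,0,0],[0,0,0],[0,0,0],[0,0,0],[0,0,0],[0,0,0],[0,0,0]]' --rot '[[0,0,0],[0,0,0],[0,0,0],[0,0,0],[0,0,0],[0,0,0],[0,0,0],[0,0,0],[0,0,0],[0,0,0]]' --grip 0 --squeeze 12

```text
time: 29.78
ee_pos: [0.4192, 0.2811, 0.0045]
eef_rot: [-0.262, 0.965, 0.0, 0.0]
ft_force: [-1.3, -1.3, 5.5]
width: 0.0595
grip_force: 12.0
```

```bash
python3 - <<'E'
from h import *
st()
E
```

```text
t 29.78 tcp [419.2 281.1   4.5] yang 120.32 zaxis [ 0.  0. -1.] w 59.5 gf 12.0 F [-1.3 -1.3  5.5] j7 1.57
```

arm_command --xyz '[[0,0,0.01],[0,0,0.04],[0,0,0.08],[0,0,0.1],[0.03,-0.022,0.1],[0.06,-0.045,0.1],[0.081,-0.06,0.1],[0.081,-0.06,0.1],[0.081,-0.06,0.1],[0.081,-0.06,0.1],[0.081,-0.06,0.07],[0.081,-0.06,0.04],[0.081,-0.06,0.02],[0.081,-0.06,0.015],[0.081,-0.06,0.015],[0.081,-0.06,0.015]]' --rot '[[0,0,0],[0,0,0],[0,0,0],[0,0,0],[0,0,0.12],[0,0,0.24],[0,0,0.349],[0,0,0.349],[0,0,0.349],[0,0,0.349],[0,0,0.349],[0,0,0.349],[0,0,0.349],[0,0,0.349],[0,0,0.349],[0,0,0.349]]'

```text
time: 31.12
ee_pos: [0.5001, 0.2218, 0.0201]
eef_rot: [-0.425, 0.905, 0.0, 0.0]
ft_force: [0.9, -0.4, 0.6]
width: 0.0602
grip_force: 12.0
```

```bash
python3 - <<'E'
from h import *
st()
E
```

```text
t 31.12 tcp [500.1 221.8  20.1] yang 140.34 zaxis [ 0.     0.001 -1.   ] w 60.2 gf 12.0 F [ 0.9 -0.4  0.6] j7 2.12
```

arm_command --xyz '[[0,-0.0005,-0.008],[0,-0.0005,-0.013],[0,-0.0005,-0.0155],[0,-0.0005,-0.0158],[0,-0.0005,-0.0158]]' --rot '[[0,0,0],[0,0,0],[0,0,0],[0,0,0],[0,0,0]]'

```text
time: 31.53
ee_pos: [0.5002, 0.2208, 0.0039]
eef_rot: [-0.425, 0.905, 0.0, 0.0]
ft_force: [-1.1, -0.2, 4.1]
width: 0.06
grip_force: 12.0
```

arm_command --xyz '[[0,0,0],[0,0,0],[0,0,0],[0,0,0],[0,0,0],[0,0,0],[0,0,0.02],[0,0,0.05],[0,0,0.09],[0,0,0.13],[0,0,0.17],[0,0,0.21],[0,0,0.25],[0,0,0.29],[0,0,0.29],[0,0,0.29]]' --rot '[[0,0,0],[0,0,0],[0,0,0],[0,0,0],[0,0,0],[0,0,0],[0,0,0],[0,0,0],[0,0,0],[0,0,0],[0,0,0],[0,0,0],[0,0,0],[0,0,0],[0,0,0],[0,0,0]]' --grip 0.9

```text
time: 32.87
ee_pos: [0.501, 0.2208, 0.2957]
eef_rot: [-0.425, 0.905, 0.0, 0.002]
ft_force: [0.5, -0.2, -0.4]
width: 0.0786
grip_force: 0.0
```

```bash
python3 - <<'E'
from h import *
R["b"]=((105,60,20),(135,255,255)); R["t"]=((78,60,25),(100,255,255))
st(); m=r.camera_model("wrist"); im=r.camera("wrist"); save(im,"w11.png")
print(seg(im,m,"t",.020,(.5,.22)),seg(im,m,"b",.017,(.527,.327)))
R["y"]=((22,190,120),(35,255,255)); print("sticky",seg(im,m,"y",.03,(.63,.32)))
nets("desk_bell rubber_stamp","wrist",m)
E
```

```text
t 32.87 tcp [501.  220.8 295.7] yang 140.31 zaxis [ 0.003  0.003 -1.   ] w 78.6 gf 0.0 F [ 0.5 -0.2 -0.4] j7 2.01
[[499.2, 219.2, 56.5, 57.9, 50.3]] [[525.6, 324.2, 56.3, 90.9, -2.8]]
sticky [[627.1, 318.8, 50.0, 53.1, 87.0]]
desk_bell 0.61 [475.8 115.2  -3.3]
rubber_stamp 0.68 [527.5 324.6  13.9]
```

View pics/w11.png

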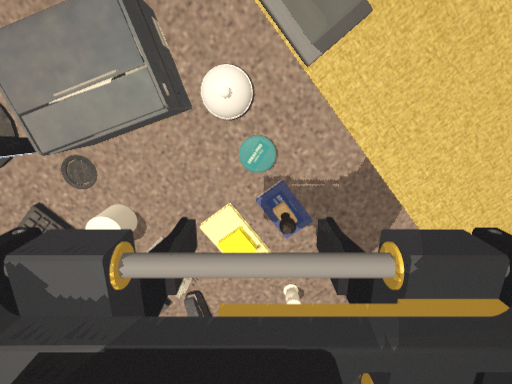

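The tin (257,153) sits midway between the ink pad with its upright stamp (285,210) and the bell (227,91). The sticky block lies on the ticket pad (238,240). I'm handing it in.

```bash
python3 -c "
from bench import r
print(r.close_job())"
```

```text
the job is handed in; nothing more can be done
None
```

The stamping place is set out as asked and handed in at about 33 s: ink pad, stamp, sticky block and pin tin all measured within about 2–3 mm of their places; the judge's result was not shown.

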